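# Find and mark the balance point of a bag's carry bar

## Robot

A 6-joint arm with a two-finger parallel gripper is mounted at the origin on the work surface. World frame = base frame: x ahead of the robot, y to its left, z up, the work surface at z = 0. Lengths are in mm, angles in rad, forces in N, time in s.
With the tool pointing down it reaches from about 275 to 1000 mm from the base axis. Payload 8.4 kg.
Tool frame: the origin (TCP) lies on the centre line of the jaws, within the pads' length; the fingertips stand 17 mm ahead of it and the grasp point (between the pads) lies 2 mm behind it (r.tcp_to_tips is the z of the fingertips in the tool frame, in mm); z points along the fingers, y is the direction in which the jaws open and shut (so a half turn about z gives the same grasp; the last joint's range is limited). The gripper opens to 85 mm and grips with 20 to 120 N. Pads are 22 mm wide; open, the fingers measure 114 mm over their backs; the gripper's body (76 mm by 85 mm) begins 54 mm behind the grasp point. The pads swing forward as they close: fully open they stand 13 mm farther back than shut.
Start: joints at [1.299, 0.353, 1.633, -0, 1.155, -0.002], TCP at [166.585, 602.393, 248.281] pointing down, gripper open.
Joint ranges: [-2.63, 2.63], [-0.92, 2.1], [0.06, 2.66], [-1.3, 4.44], [0, 2.69], [-3.02, 3.02]. Speed limits (rad/s): [2.22, 2.22, 2.79, 3.14, 3.14, 3.14].

## Interface

Orientations are given as [roll, pitch, yaw] about the fixed x, y, z axes, in that order (R = Rz(yaw) Ry(pitch) Rx(roll)).
In Python, from rig import r, cams, job gives the robot as it stands.
- The arm moves only by the tool drive_tool, never from a script. Its argument "deltas" is a list of rows, each a list of 4 numbers: the shift along the tool's x, y, z in cm, then the turn about the tool's z in rad. In form: [[x, y, z, roll], ...]. A call has 1 to 12 rows; each row shifts and turns the commanded pose from where the row before left it, along the tool's axes as they then stand; what a row does not reach is not made up. A row lasts 1/12 s, in which the tool goes at most 41.7 mm and 7.16 degrees, less where a joint would pass 70% of its speed; a pose out of reach is approached as far as the arm can. A call with a gripper value outside its range is refused whole. "jaw" is the closure, from 0 (fully open) to 1 (shut), set as the call begins (left out, the last holds). The fingers move at their own pace and stop on an object; "force" is the grip in N (left out, the last holds). Time passes only in rows, so rows that do not move let the fingers close. It gives the time, the measured TCP pose, the force and the opening at its end, in the units of the state.
- r.sense(): the state, without advancing time (a new reading comes with each control period).
- cams.grab_frame(name): name is "side" or "top" or "wrist"; returns (picture, depth): 400x640x3 uint8, red, green, blue; 400x640 float32, mm along the optical axis (not along the pixel's ray), 0 where there is no reading.
- cams.camera_params(name): a dict with "fx", "fy", "cx", "cy" (pixels), "R" (3x3) and "t" (3): a world point X has camera coordinates R X + t. Camera axes: x right, y down, z forward; pixel columns grow to the right and rows downward; lengths in mm; the calibration is good to about 2 mm. A picture is of the moment at which its call begins: read the wrist's pose just before it. camera_params takes no time and is no camera call; for the wrist camera it gives the pose at the moment of the call.
- job.sign_off(): hands the job in, once; it reports no verdict.
The state is a dict: "clock": time; "qpos": joint angles; "qvel": joint speeds; "joint_efforts": joint torques, N m; "eef_pos": TCP position; "tcp_rot": TCP orientation; "contact_force": force on the tool from outside, world axes, zero at the start; "wrist_torque": the same for the moment, N m; "opening": opening from 0.0 (shut) to 1.0 (fully open).
Only numpy, scipy, OpenCV 4.12 (cv2) and the standard library are available. Lean on these libraries where they do the work, as an engineer would, in place of code of your own. Each camera call takes 0.05 s, during which the arm holds its last target. There are 200 camera calls.

## Task

Slide the carry bar along the knife edge of the balance stand, gently and without lifting it off, until it balances there level by itself, touching neither rest. Then mark the balance point: set the red saddle clip over the bar directly above the edge and let go, leaving the bar still balanced and everything else where it is.

Things in the scene. Friction and masses are not known exactly. Their poses are not given: they have to be found in the camera images.
- stand: Balance stand screwed to the table, blue base 300 x 60 x 12 mm. Origin: centre of the base's underside, on the table; x along its length (the way the bar slides), y across, z up. In its middle (x = 0) stand two upright steel blades close together, the twin knife edge; a yellow line across the base shows where.
- edge (a point): Middle of the twin knife edge, 70 mm above the table: two blades 2 mm thick, 10 mm over both (along x) and 30 mm long (along y); axes as the stand's.
- rest (a point): Top of the +x rest post: 14 x 14 mm, rubber-topped, 65 mm high (5 mm lower than the edge), at stand x = +95 mm. Its twin stands at x = -95 mm.
- pins (a point): Middle between four guide pins, 6 mm thick, tops 79 mm above the table, at stand x = +-35, y = +-17 mm; they keep the bar in line with 2 mm of play each side.
- bar: Carry bar, wood with aluminium end caps, 400 (x) x 24 (y) x 14 (z) mm, 0.25 to 0.34 kg. Origin: centre of its underside; x along its length, the same way as the stand's x. It lies on the edge, between the pins. Keep its origin less than 20 mm above the edge, and press it on the stand with less than 20 N.
- bar_heavy_end (a point): Middle of the +x end face. The cap here hides an unknown ballast, so the bar starts tipped about 3 degrees down onto the +x rest and must slide towards the stand's -x. Its balance point lies 20 to 75 mm from the bar's origin towards this end, found only by feeling or seeing how it tips.
- bar_light_end (a point): Middle of the -x end face. Held near here and kept level, the bar pushes up on the hand until balanced, down when past it; a finger's friction can hold it up, so let go to be sure; let go while level, else it rocks for seconds. It stays level alone only with its balance point within about 4 mm of the middle of the edge.
- marker: Red plastic saddle clip, 40 g, standing on two legs. Origin: centre of its underside, at the leg ends; z up. Plate 28 (x) x 44 (y) x 4 mm, underside 10 mm above the origin. The legs, 6 mm thick at the y ends, leave a 32 mm gap for the bar: its x goes along the bar, either way round. Seated, its origin is 4 mm above the bar's underside, and within 6 mm of the edge along the bar.
- fin (a point): Middle of the red saddle's grip fin, 38 mm above its origin; the fin is 14 (x) x 30 (y) mm and reaches from 14 to 48 mm above the origin; axes as the saddle's.
- spare: Blue saddle clip of the same shape, not needed; leave it alone.
- cone_orange: Bystander: orange thread cone, 60 mm wide, 112 mm high, standing at the side; origin at the centre of its underside; leave it alone.
- cone_green: Bystander: green thread cone, 60 mm wide, 112 mm high, standing at the side; origin at the centre of its underside; leave it alone.
- rivet_jar: Bystander: amber rivet jar, 60 mm wide, 75 mm high, standing at the side; origin at the centre of its underside; leave it alone.
- tape_roll: Bystander: grey tape ring, 90 mm wide, 24 mm high, standing at the side; origin at the centre of its underside; leave it alone.

How it is judged:
By the outcome, as a careful person would: the job done as asked, in the order asked, and still so for the second after the job is handed in, with the robot touching nothing.
It also fails if it takes over 72 s, if anything falls off the work surface, if the arm or the gripper's body presses on something with over 40 N, if the wrist force passes 120 N, or if a joint passes its speed limit or range.

## Working session

There is one attempt and no reset: what is moved stays moved. The work goes in short steps, Python scripts to look and compute and a tool call to move; the robot and the scene stay as the last step left them, time stands still between calls to the robot, and variables do not carry over. Pictures are saved under pics/ and viewed, about 8 in all and at most 12, crops included, and the job is handed in when it is done.

Besides the shell and the picture viewer there is one more tool, called after "Emit:" as name([rows], argument=value, ...), one row to a line, values as JSON. drive_tool: Moves the arm, as the interface text tells. Its arguments: {"type":"object","properties":{"deltas":{"type":"array"},"jaw":{"type":"number"},"force":{"type":"number"}},"required":["deltas"]}

```bash
mkdir -p pics
python3 - <<'E'
from rig import r,cams
import cv2,numpy as np
s=r.sense();print(s['clock'],s['eef_pos'],s['tcp_rot'],s['contact_force'],r.tcp_to_tips)
for n in('top','side'):
    im,d=cams.grab_frame(n);p=cams.camera_params(n);print(n,p)
    np.savez('pics/'+n+'0.npz',im=im,d=d)
    cv2.imwrite(f'pics/{n}0.png',im[...,::-1])
E
```

```text
0.0 [166.45732889 601.96565877 247.54568355] [-3.14018673e+00 -5.29112922e-06  2.87181553e+00] [ 0.24710751  0.1734525  -0.5520835 ] 17.0
top {'fx': 414.6458371091401, 'fy': 414.6458371091401, 'cx': 322.1069959573375, 'cy': 200.1854134662081, 'R': array([[-0.02598643, -0.99950065,  0.01797636],
       [-0.99036164,  0.02329323, -0.13653294],
       [ 0.13604603, -0.02135111, -0.99047242]]), 't': array([  -3.5617984 ,  549.04236897, 1096.58461812])}
side {'fx': 379.4257447590672, 'fy': 379.4257447590672, 'cx': 314.89709342959253, 'cy': 203.63340893820921, 'R': array([[ 0.99948544, -0.03173858,  0.00463852],
       [-0.0140486 , -0.56315838, -0.82622955],
       [ 0.02883557,  0.82573924, -0.56331449]]), 't': array([-533.42676261,   75.76762357, 1078.83014452])}
```

View pics/top0.png

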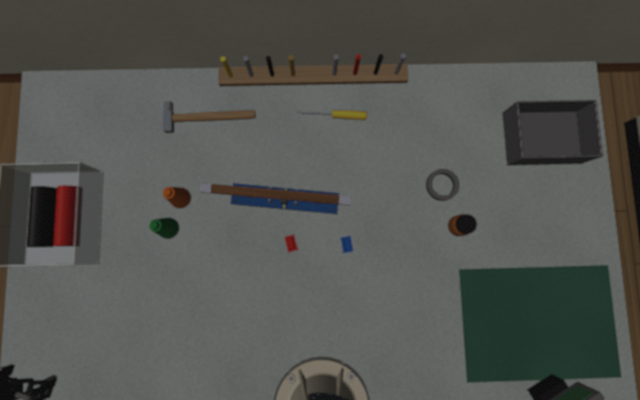

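View pics/side0.png

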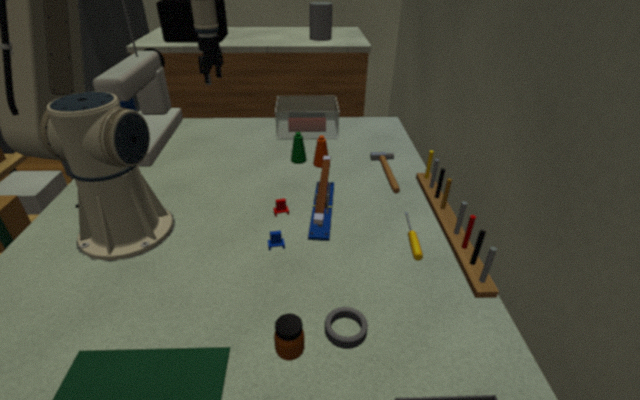

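The top view shows the stand at (285,198), the bar with caps at (206,188) and (345,201), the red clip at (291,243) and the blue clip at (347,244). The side view shows the bar's near cap (319,218), the end toward -y, lower than the far one.

```bash
cat > h.py <<'E'
import numpy as np,cv2
from rig import r,cams
def ray(p,u,v):
    d=p['R'].T@np.array([(u-p['cx'])/p['fx'],(v-p['cy'])/p['fy'],1.]);return -p['R'].T@p['t'],d
def onz(p,u,v,z):
    c,d=ray(p,u,v);return c+d*(z-c[2])/d[2]
def pts(p,d,m):
    v,u=np.nonzero(m&(d>0));z=d[v,u]
    return (np.stack([(u-p['cx'])/p['fx']*z,(v-p['cy'])/p['fy']*z,z],1)-p['t'])@p['R']
def hsv(im): return cv2.cvtColor(im,cv2.COLOR_RGB2HSV).astype(int)
E
python3 - <<'E'
from h import *
for n in('top','side'):
    f=np.load(f'pics/{n}0.npz');im,d=f['im'],f['d'];p=cams.camera_params(n);H=hsv(im)
    allp=np.full(im.shape,np.nan)
    v,u=np.nonzero(d>0);allp[v,u]=pts(p,d,np.ones(d.shape,bool))
    X=allp
    roi=(X[...,0]>330)&(X[...,0]<700)&(X[...,1]>-200)&(X[...,1]<420)
    S=H[...,1]>120
    blue=roi&S&(H[...,0]>100)&(H[...,0]<130); red=roi&(H[...,1]>170)&((H[...,0]<6)|(H[...,0]>174))
    hi=roi&(X[...,2]>60)&(X[...,2]<115)&(X[...,0]>440)&(X[...,1]>-110)
    for nm,m in(('blue',blue),('red',red),('hi',hi)):
        k,l,st,c=cv2.connectedComponentsWithStats(m.astype(np.uint8))
        for i in range(1,k):
            if st[i,4]<25: continue
            P=X[l==i];vv,uu=np.nonzero(l==i)
            rect=cv2.minAreaRect(np.stack([uu,vv],1).astype(np.float32))
            zt=np.median(P[:,2])
            w=np.array([onz(p,a,b,zt)[:2] for a,b in cv2.boxPoints(rect)])
            print(n,nm,st[i,4],'mean',P.mean(0).round(),'z',np.percentile(P[:,2],[5,50,95]).round(),'box',w.round().tolist(),'c',w.mean(0).round(1))
            if nm=='hi':
                q=P[:,:2]-P[:,:2].mean(0);e=np.linalg.svd(q,full_matrices=False)[2][0];t=q@e
                print(' dir',e,'ext',t.min(),t.max(),'slope',np.polyfit(t,P[:,2],1))
E
```

```text
top blue 353 mean [553. 167.  13.] z [ 9. 12. 16.] box [[551.0, 235.0], [572.0, 233.0], [556.0, 95.0], [535.0, 97.0]] c [553.5 165.2]
top blue 382 mean [535.  12.  13.] z [ 9. 12. 17.] box [[532.0, 84.0], [555.0, 82.0], [539.0, -58.0], [517.0, -55.0]] c [535.9  13.5]
top blue 122 mean [428. -80.  32.] z [12. 42. 51.] box [[445.0, -66.0], [448.0, -89.0], [410.0, -93.0], [407.0, -71.0]] c [427.6 -79.6]
top red 103 mean [435.  71.  35.] z [12. 46. 50.] box [[449.0, 84.0], [454.0, 64.0], [419.0, 56.0], [415.0, 76.0]] c [434.2  70.2]
top hi 1478 mean [562. 106.  83.] z [73. 83. 93.] box [[559.0, 304.0], [596.0, 303.0], [563.0, -92.0], [526.0, -89.0]] c [561.1 106.5]
 dir [0.11772339 0.99304643] ext -198.03315295820238 201.51545823848758 slope [-5.20029753e-02  8.28794318e+01]
top hi 254 mean [566. 372.  91.] z [ 63.  96. 113.] box [[585.0, 395.0], [584.0, 346.0], [542.0, 345.0], [543.0, 394.0]] c [563.5 369.9]
 dir [-0.90220869  0.43129976] ext -21.258059103601134 21.055054371603504 slope [2.59286569e-02 9.09650612e+01]
top hi 249 mean [484. 402.  91.] z [ 63.  95. 113.] box [[486.0, 432.
[... 765 characters left out ...]
86. 112.] box [[462.0, 480.0], [503.0, 479.0], [503.0, 342.0], [464.0, 343.0]] c [482.9 411.1]
 dir [0.99996063 0.00887303] ext -20.327455299550714 20.22389532968125 slope [7.89213573e-02 8.57313520e+01]
side hi 157 mean [566. 369.  86.] z [ 63.  85. 112.] box [[548.0, 451.0], [589.0, 450.0], [581.0, 310.0], [544.0, 310.0]] c [565.5 380.4]
 dir [ 0.99922447 -0.03937589] ext -20.286867177400158 19.418755546274934 slope [4.23745644e-02 8.56312339e+01]
side hi 642 mean [556.  69.  84.] z [70. 85. 94.] box [[524.0, -91.0], [553.0, 287.0], [598.0, 278.0], [558.0, -97.0]] c [558.5  94.4]
 dir [-0.11666387 -0.99317146] ext -240.04850890835604 161.14964140640114 slope [4.71175462e-02 8.41575000e+01]
```

Emit:
drive_tool([
  [0, 0, -3, -0.076],
  [0, 0, -3, -0.076],
  [-1.7, -2.3, 0, 0],
  [-1.7, -2.3, 0, 0],
  [-1.7, -2.3, 0, 0],
  [-1.7, -2.3, 0, 0],
  [-1.7, -2.3, 0, 0],
  [-1.7, -2.3, 0, 0],
  [-1.7, -2.3, 0, 0],
  [-1.7, -2.3, 0, 0],
  [-1.7, -2.3, 0, 0],
  [-1.7, -2.3, 0, 0],
])

```text
clock: 1.1
eef_pos: [308.6, 352.6, 308.1]
tcp_rot: [-3.141, -0.0, 3.024]
contact_force: [0.0, 0.2, 0.2]
opening: 1.002
```

Emit:
drive_tool([
  [-1.7, -2.3, 0, 0],
  [-1.7, -2.3, 0, 0],
  [-1.7, -2.3, 0, 0],
  [-1.7, -2.3, 0, 0],
  [-1.7, -2.3, 0, 0],
  [-1.7, -2.3, 0, 0],
  [-1.7, -2.3, 0, 0],
  [-1.7, -2.3, 0, 0],
  [-1.7, -2.3, 0, 0],
  [-1.7, -2.3, 0, 0],
  [-1.7, -2.3, 0, 0],
  [0, 0, 0, 0],
])

```text
clock: 2.1
eef_pos: [466.1, 77.4, 308.1]
tcp_rot: [-3.14, 0.001, 3.021]
contact_force: [-0.3, 0.2, 0.6]
opening: 0.998
```

Run:
```python
from h import *
s=r.sense();p=cams.camera_params('wrist');print(s['clock'],s['eef_pos'],s['tcp_rot'],s['contact_force'],s['qvel'].round(3) if hasattr(s['qvel'],'round') else s['qvel'])
im,d=cams.grab_frame('wrist');print(-p['R'].T@p['t'],p['R'],p['fx'])
np.savez('pics/w1.npz',im=im,d=d,**p);cv2.imwrite('pics/w1.png',im[...,::-1])
```

```text
2.1 [466.10821781  77.39433591 308.12383203] [-3.14011505e+00  9.49925795e-04  3.02138863e+00] [-0.2557466   0.22627651  0.55616694] [ 0.062 -0.015  0.024  0.037  0.014  0.091]
[397.92769853  85.27055861 433.26203731] [[ 0.1195601   0.99282559 -0.00165392]
 [ 0.95674993 -0.11477041  0.26731503]
 [ 0.26520739 -0.0335426  -0.96360777]] 359.14337694089795
```

View pics/w1.png

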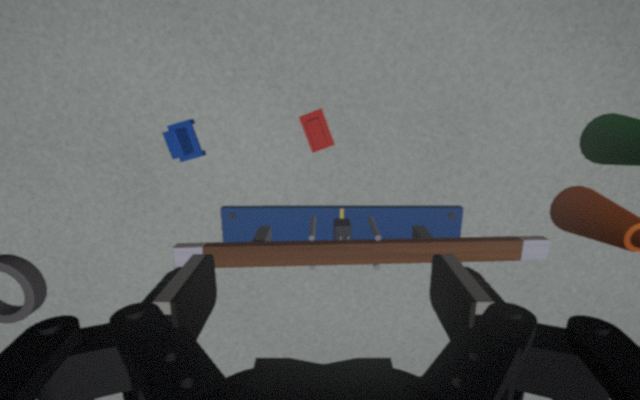

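The wrist view shows the yellow line at (342,213), base near corners (221,206) and (463,206), bar ends at (175,254) and (548,248), and the red clip at (317,130).

Run:
```python
from h import *
f=np.load('pics/w1.npz');im,d=f['im'],f['d'];p={k:f[k] for k in('fx','fy','cx','cy','R','t')};H=hsv(im)
X=np.full(im.shape,np.nan);v,u=np.nonzero(d>0);X[v,u]=pts(p,d,np.ones(d.shape,bool))
def cc(m,a=15):
    k,l,st,c=cv2.connectedComponentsWithStats(m.astype(np.uint8))
    return [(l==i,st[i],c[i]) for i in range(1,k) if st[i,4]>=a]
V=np.arange(400)[:,None]+0*d
blue=(H[...,1]>120)&(H[...,0]>100)&(H[...,0]<130)&(V>190)&(V<245)
vv,uu=np.nonzero(blue);print('blue u',uu.min(),uu.max(),'v',vv.min())
a=onz(p,uu.min()-.5,vv.min()+1,12);b=onz(p,uu.max()+.5,vv.min()+1,12);print(a,b,np.linalg.norm(a-b),(a+b)/2)
for m,s,c in cc((H[...,1]>120)&(H[...,0]>22)&(H[...,0]<35)&(V>195)&(V<235),6):
    print('yel',s,c,onz(p,*c,12.5))
red=(H[...,1]>150)&((H[...,0]<6)|(H[...,0]>174))&(V<200)
for m,s,c in cc(red,80):
    P=X[m];print('red',s,c)
    t=P[P[:,2]>43];print('fin top n',len(t),t.mean(0)); vv,uu=np.nonzero(m&(X[...,2]>43)); 
    for zz,mm in((48,m&(X[...,2]>40)),(14,m&(X[...,2]>9)&(X[...,2]<20))):
        vv,uu=np.nonzero(mm);Q=np.array([onz(p,x,y,zz)[:2] for x,y in zip(uu,vv)],np.float32)
        if len(Q)>5:
            R=cv2.minAreaRect(Q);print(zz,R,cv2.boxPoints(R).round().tolist())
bar=(X[...,2]>62)&(X[...,2]<100)&(X[...,0]>500)&(X[...,0]<620)&(V<275)&(V>232)
for m,s,c in cc(bar,500):
    P=X[m];q=P-P.mean(0);e=np.linalg.svd(q[:,:2],full_matrices=False)[2][0];t=q[:,:2]@e
    print('bar',P.mean(0),e,t.min(),t.max(),np.polyfit(t,P[:,2],1))
```

```text
blue u 222 461 v 207
[511.06629497 -54.20224065  12.        ] [546.09874307 237.9526558   12.        ] 294.24777983513866 [528.58251902  91.87520758  12.        ]
yel [341 210   2   8  14] [341.42857143 213.5       ] [535.46013011  91.11675628  12.5       ]
red [301 110  31  41 729] [316.39643347 130.07544582]
fin top n 370 [431.5358643   72.94430341  47.56078616]
48 ((431.6969909667969, 72.97526550292969), (29.905502319335938, 14.152771949768066), 13.342954635620117) [[416.0, 76.0], [419.0, 63.0], [448.0, 70.0], [445.0, 83.0]]
14 ((431.81396484375, 73.2989501953125), (40.952476501464844, 24.442380905151367), 13.607417106628418) [[409.0, 80.0], [415.0, 57.0], [455.0, 66.0], [449.0, 90.0]]
bar [557.11834793 110.15638509  81.46033004] [-0.12109413 -0.99264103] -199.85985573751512 199.4928878569532 [5.04881423e-02 8.14603300e+01]
```

Emit:
drive_tool([
  [-0.88, 2.62, 0.8, 0],
  [-0.88, 2.62, 0.8, 0],
  [-0.88, 2.62, 0.8, 0],
  [-0.88, 2.62, 0.8, 0],
  [-0.88, 2.62, 0.8, 0],
  [-0.88, 2.62, 0.8, 0],
  [-0.88, 2.62, 0.8, 0],
  [-0.88, 2.62, 0.8, 0],
  [-0.88, 2.62, 0.8, 0],
  [-0.88, 2.62, 0.8, 0],
  [0, 0, 2, 0],
  [0, 0, 2, 0],
], jaw=1)

```text
clock: 3.15
eef_pos: [582.3, 333.3, 187.7]
tcp_rot: [3.141, 0.001, 3.026]
contact_force: [-0.6, -0.6, -0.8]
opening: 0.002
```

Emit:
drive_tool([
  [0, 0, 2, 0],
  [0, 0, 2, 0],
  [0, 0, 2, 0],
  [0, 0, 1, 0],
  [0, 0, 0, 0],
])

```text
clock: 3.57
eef_pos: [580.3, 330.4, 115.5]
tcp_rot: [-3.139, -0.004, 3.024]
contact_force: [-0.2, 0.2, 0.3]
opening: 0.004
```

```bash
cat >> h.py <<'E'
def tilt():
    o={}
    for n in('top','side'):
        p=cams.camera_params(n);im,d=cams.grab_frame(n)
        X=np.full(im.shape,np.nan);v,u=np.nonzero(d>0);X[v,u]=pts(p,d,np.ones(d.shape,bool))
        e=np.array([.121,.9926]);w=X[...,:2]-[555,88.5];t=w@e;y=w@[.9926,-.121]
        H=hsv(im)
        m=(abs(y)<22)&(X[...,2]>58)&(X[...,2]<105)&(t>-310)&(t<225)
        wood=m&(H[...,1]>90)&(H[...,0]<18)
        pf=np.polyfit(t[wood],X[...,2][wood],1) if wood.sum()>50 else None
        if n=='side': m=m&(t<100)
        print(n,'wood',wood.sum(),'t',np.percentile(t[wood],[.5,99.5]).round(1),'slope deg',np.degrees(pf[0]).round(2),'z0',pf[1].round(1),'bar tmin',t[m].min().round(1))
        o[n]=(im,d)
    return o
E
python3 - <<'E'
from h import *
o=tilt();s=r.sense();print(s['eef_pos'],s['contact_force'])
im=np.hstack([o['side'][0][60:300,180:460],o['top'][0][120:270,120:400].repeat(1,0) if 0 else cv2.resize(o['top'][0][130:250,130:400],(540,240))])
cv2.imwrite('pics/c2.png',im[...,::-1])
E
```

```text
top wood 954 t [-143.   186.1] slope deg -2.96 z0 84.5 bar tmin -179.5
side wood 409 t [-141.9  183.2] slope deg -2.9 z0 84.9 bar tmin -180.0
[582.32904049 331.07711401 118.56828936] [0.18279064 0.14278299 1.20564826]
```

View pics/c2.png

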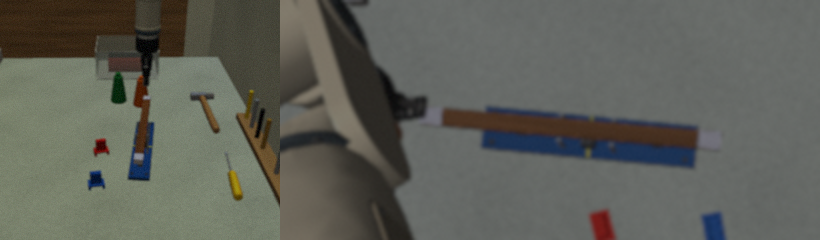

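Emit:
drive_tool([
  [-0.2, 0, 1, 0],
  [0, 0, 1, 0],
  [0, 0, 1, 0],
  [0, 0, 0.8, 0],
  [0, 0, 0, 0],
  [0, -0.3, 0, 0],
  [0, -0.3, 0, 0],
  [0, -0.3, 0, 0],
  [0, -0.3, 0, 0],
  [0, -0.3, 0, 0],
  [0, 0, 0, 0],
  [0, 0, 0, 0],
])

```text
clock: 4.67
eef_pos: [582.9, 315.2, 80.6]
tcp_rot: [3.142, 0.0, 3.024]
contact_force: [0.2, -1.0, 0.4]
opening: -0.001
```

Run:
```python
from h import *
o=tilt();s=r.sense();print(s['eef_pos'],s['contact_force'])
```

```text
top wood 955 t [-149.2  181.7] slope deg -3.06 z0 84.6 bar tmin -186.3
side wood 421 t [-148.9  223. ] slope deg -2.55 z0 85.4 bar tmin -186.3
[582.77769878 315.35368843  80.40545063] [-0.59934699  0.46724135 -0.75305377]
```

Emit:
drive_tool([
  [0, -0.3, 0, 0],
  [0, -0.3, 0, 0],
  [0, -0.3, 0, 0],
  [0, -0.3, 0, 0],
  [0, -0.3, 0, 0],
  [0, -0.3, 0, 0],
  [0, -0.3, 0, 0],
  [0, -0.3, 0, 0],
  [0, -0.3, 0, 0],
  [0, 0, 0, 0],
  [0, 0.3, 0, 0],
  [0, 0, 0, 0],
])

```text
clock: 5.77
eef_pos: [579.5, 291.4, 79.8]
tcp_rot: [-3.14, -0.001, 3.024]
contact_force: [0.6, -0.1, 0.0]
opening: 0.001
```

Run:
```python
from h import *
o=tilt();s=r.sense();print(s['eef_pos'],s['contact_force'])
```

```text
top wood 978 t [-177.9  152.9] slope deg 0.36 z0 84.3 bar tmin -213.5
side wood 489 t [-178.6  199.8] slope deg -0.36 z0 84.8 bar tmin -214.6
[579.48026374 291.34669311  79.7805544 ] [ 0.4608639  -0.68001273  0.04796671]
```

Emit:
drive_tool([
  [0, 0, 0, 0],
  [0, 0, 0, 0],
  [0, 0, 0, 0],
  [0, 0, 0, 0],
  [0, 0, 0, 0],
])

```text
clock: 6.28
eef_pos: [579.9, 291.6, 80.2]
tcp_rot: [-3.142, -0.0, 3.024]
contact_force: [-1.0, -0.4, -0.2]
opening: -0.003
```

Run:
```python
from h import *
for i in range(2): o=tilt()
s=r.sense();print(s['clock'],s['eef_pos'],s['contact_force'])
```

```text
top wood 966 t [-176.9  151.8] slope deg -2.97 z0 84.4 bar tmin -213.3
side wood 451 t [-176.   199.2] slope deg -2.66 z0 85.2 bar tmin -214.0
top wood 969 t [-176.9  151.8] slope deg -2.94 z0 84.5 bar tmin -213.4
side wood 454 t [-176.5  197.6] slope deg -2.67 z0 85.2 bar tmin -214.3
6.4833 [579.94438453 291.66268254  80.31874095] [ 0.19859374 -0.56864107 -0.0159422 ]
```

Emit:
drive_tool([
  [0, -0.2, 0, 0],
  [0, -0.2, 0, 0],
  [0, -0.2, 0, 0],
  [0, -0.2, 0, 0],
  [0, -0.1, 0, 0],
  [0, 0, 0, 0],
  [0, 0.2, 0, 0],
  [0, 0.1, 0, 0],
  [0, 0, 0, 0],
  [0, 0, 0, 0],
  [0, 0, 0, 0],
  [0, 0, 0, 0],
])

```text
clock: 7.48
eef_pos: [579.2, 285.6, 80.2]
tcp_rot: [-3.141, -0.0, 3.024]
contact_force: [-0.1, -0.2, 0.4]
opening: -0.003
```

Run:
```python
from h import *
o=tilt();s=r.sense();print(s['clock'],s['eef_pos'])
```

```text
top wood 969 t [-182.8  146.3] slope deg -2.94 z0 84.4 bar tmin -219.7
side wood 463 t [-181.1  193.5] slope deg -2.49 z0 85.5 bar tmin -220.3
7.5833 [579.18258294 285.65087597  80.23532366]
```

Emit:
drive_tool([
  [0, 0, 0, 0],
  [0, 0, 0, 0],
])

```text
clock: 7.75
eef_pos: [579.2, 285.7, 80.3]
tcp_rot: [-3.142, -0.0, 3.024]
contact_force: [0.5, -0.5, 0.3]
opening: -0.001
```

Run:
```python
from h import *
o=tilt();s=r.sense();print(s['clock'],s['eef_pos'])
```

```text
top wood 970 t [-183.3  146.5] slope deg -2.94 z0 84.3 bar tmin -219.8
side wood 462 t [-183.5  193.6] slope deg -2.53 z0 85.3 bar tmin -221.5
7.85 [579.21355595 285.68144119  80.26256744]
```

Emit:
drive_tool([
  [0, -0.2, 0, 0],
  [0, -0.2, 0, 0],
  [0, -0.2, 0, 0],
  [0, -0.2, 0, 0],
  [0, -0.1, 0, 0],
  [0, 0, 0, 0],
  [0, 0.2, 0, 0],
  [0, 0.1, 0, 0],
  [0, 0, 0, 0],
  [0, 0, 0, 0],
  [0, 0, 0, 0],
  [0, 0, 0, 0],
])

```text
clock: 8.85
eef_pos: [578.4, 279.7, 80.2]
tcp_rot: [-3.141, -0.0, 3.024]
contact_force: [0.0, -0.3, 0.1]
opening: -0.002
```

Run:
```python
from h import *
o=tilt();s=r.sense();print(s['clock'],s['eef_pos'])
```

```text
top wood 981 t [-190.4  141.1] slope deg -1.02 z0 84.4 bar tmin -226.0
side wood 482 t [-188.1  187. ] slope deg -1.53 z0 85.0 bar tmin -226.2
8.95 [578.47496348 279.69349702  80.25139527]
```

Emit:
drive_tool([
  [0, 0, 0, 0],
  [0, 0, 0, 0],
  [0, 0, 0, 0],
  [0, 0, 0, 0],
  [0, 0, 0, 0],
  [0, 0, 0, 0],
])

```text
clock: 9.45
eef_pos: [578.5, 279.7, 80.3]
tcp_rot: [-3.142, -0.0, 3.024]
contact_force: [0.8, 0.7, 0.6]
opening: 0.001
```

Run:
```python
from h import *
o=tilt();s=r.sense();print(s['clock'],s['eef_pos'])
```

```text
top wood 986 t [-191.1  141.5] slope deg 0.8 z0 84.5 bar tmin -226.7
side wood 509 t [-190.5  186.3] slope deg 0.36 z0 84.6 bar tmin -226.7
9.55 [578.51579242 279.7511312   80.28239174]
```

Emit:
drive_tool([
  [0, 0, 0, 0],
  [0, 0, 0, 0],
  [0, 0, 0, 0],
  [0, 0, 0, 0],
  [0, 0, 0, 0],
  [0, 0, 0, 0],
  [0, 0, 0, 0],
  [0, 0, 0, 0],
])

```text
clock: 10.22
eef_pos: [578.5, 279.8, 80.3]
tcp_rot: [-3.142, 0.0, 3.024]
contact_force: [0.1, 1.0, 0.2]
opening: -0.002
```

Run:
```python
from h import *
o=tilt();s=r.sense();print(s['clock'],s['eef_pos'])
```

```text
top wood 975 t [-190.6  141.2] slope deg 0.01 z0 84.3 bar tmin -226.4
side wood 487 t [-188.8  187.9] slope deg -0.68 z0 84.9 bar tmin -227.0
10.3167 [578.53937258 279.7599479   80.28871474]
```

Emit:
drive_tool([
  [0, 0, 0, 0],
  [0, 0, 0, 0],
  [0, 0, 0, 0],
  [0, 0, 0, 0],
  [0, 0, 0, 0],
  [0, 0, 0, 0],
  [0, 0, 0, 0],
  [0, 0, 0, 0],
])

```text
clock: 10.98
eef_pos: [578.5, 279.7, 80.3]
tcp_rot: [-3.142, -0.0, 3.024]
contact_force: [0.3, 0.1, -0.2]
opening: 0.002
```

Run:
```python
from h import *
o=tilt();s=r.sense();print(s['clock'],s['eef_pos'])
```

```text
top wood 978 t [-190.2  141.3] slope deg -1.51 z0 84.4 bar tmin -225.7
side wood 486 t [-189.6  185.1] slope deg -1.62 z0 85.2 bar tmin -226.4
11.0833 [578.52790092 279.72748718  80.28639329]
```

Emit:
drive_tool([
  [0, -0.1, 0, 0],
  [0, -0.1, 0, 0],
  [0, -0.1, 0, 0],
  [0, -0.1, 0, 0],
  [0, -0.1, 0, 0],
  [0, -0.1, 0, 0],
  [0, -0.05, 0, 0],
  [0, 0, 0, 0],
  [0, 0.1, 0, 0],
  [0, 0.1, 0, 0],
  [0, 0.1, 0, 0],
  [0, 0, 0, 0],
])

```text
clock: 12.08
eef_pos: [578.1, 276.4, 80.2]
tcp_rot: [-3.141, -0.0, 3.024]
contact_force: [-0.6, -0.4, -0.1]
opening: 0.001
```

Run:
```python
from h import *
o=tilt();s=r.sense();print(s['clock'],s['eef_pos'])
```

```text
top wood 981 t [-193.3  137.8] slope deg 0.1 z0 84.3 bar tmin -228.8
side wood 508 t [-193.8  182.1] slope deg 0.06 z0 84.8 bar tmin -229.9
12.1833 [578.05500772 276.26541396  80.21640378]
```

Emit:
drive_tool([
  [0, 0, 0, 0],
  [0, 0, 0, 0],
  [0, 0, 0, 0],
  [0, 0, 0, 0],
])

```text
clock: 12.52
eef_pos: [578.1, 276.2, 80.3]
tcp_rot: [-3.142, 0.0, 3.024]
contact_force: [0.3, -0.5, 0.1]
opening: -0.0
```

Run:
```python
from h import *
o=tilt();s=r.sense();print(s['clock'],s['eef_pos'])
```

```text
top wood 977 t [-193.7  137.4] slope deg 0.08 z0 84.4 bar tmin -228.7
side wood 507 t [-193.5  181.7] slope deg 0.18 z0 84.7 bar tmin -231.2
12.6167 [578.08420812 276.25541491  80.28133002]
```

Emit:
drive_tool([
  [0, 0, 0, 0],
  [0, 0, 0, 0],
  [0, 0, 0, 0],
  [0, 0, 0, 0],
])

```text
clock: 12.95
eef_pos: [578.1, 276.2, 80.3]
tcp_rot: [-3.142, -0.0, 3.024]
contact_force: [0.5, -0.4, 0.6]
opening: 0.007
```

Run:
```python
from h import *
o=tilt();s=r.sense();print(s['clock'],s['eef_pos'])
```

```text
top wood 976 t [-193.6  136.7] slope deg -0.02 z0 84.2 bar tmin -228.9
side wood 505 t [-193.4  183.3] slope deg 0.15 z0 84.8 bar tmin -229.1
13.05 [578.11532055 276.28238446  80.30815322]
```

Emit:
drive_tool([
  [0, 0.5, 0, 0],
  [0, 1, 0, 0],
  [0, 1, 0, 0],
  [0, 0, -2, -0.118],
  [0, 0, -2, -0.117],
  [0, 0, -2, -0.117],
  [0, 0, -2, 0],
  [0, 0, -2, 0],
  [0, 0, -2, 0],
  [2, -1.9, 0, 0],
  [2, -1.9, 0, 0],
  [2, -1.9, 0, 0],
])

```text
clock: 14.05
eef_pos: [535.7, 232.4, 200.8]
tcp_rot: [3.141, 0.001, -2.906]
contact_force: [0.4, -0.4, 0.2]
opening: -0.001
```

Emit:
drive_tool([
  [2, -1.9, 0, 0],
  [2, -1.9, 0, 0],
  [2, -1.9, 0, 0],
  [2, -1.9, 0, 0],
  [2, -1.8, 0, 0],
  [1.9, -1.8, 0, 0],
  [1.9, -1.8, 0, 0],
  [0, 0, 1.5, 0],
  [0, 0, 1.5, 0],
  [0, 0, 1.5, 0],
  [0, 0, 0, 0],
  [0, 0, 0, 0],
], jaw=0.5, force=20)

```text
clock: 15.05
eef_pos: [431.8, 73.7, 155.2]
tcp_rot: [3.141, -0.001, -2.907]
contact_force: [0.4, -0.3, 0.3]
opening: 0.5
```

```bash
cat >> h.py <<'E'
def wfin(z0,z1,zt):
    s=r.sense();p=cams.camera_params('wrist');im,d=cams.grab_frame('wrist');H=hsv(im)
    X=np.full(im.shape,np.nan);v,u=np.nonzero(d>0);X[v,u]=pts(p,d,np.ones(d.shape,bool))
    red=(H[...,1]>150)&((H[...,0]<6)|(H[...,0]>174))&(X[...,2]>z0)&(X[...,2]<z1)
    k,l,st,c=cv2.connectedComponentsWithStats(red.astype(np.uint8))
    i=1+np.argmax(st[1:,4]);vv,uu=np.nonzero(l==i)
    Q=np.array([onz(p,x,y,zt)[:2] for x,y in zip(uu,vv)],np.float32);R=cv2.minAreaRect(Q)
    T=s['eef_pos'];yaw=s['tcp_rot'][2];dl=np.array(R[0])-T[:2]
    tx=np.array([np.cos(yaw),np.sin(yaw)]);ty=np.array([np.sin(yaw),-np.cos(yaw)])
    print(s['clock'],'T',T.round(1),'yaw',round(yaw,4),'n',st[i,4],'rect',R,'zmed',np.median(X[l==i][:,2]).round(1),'tool dx,dy',(dl@tx).round(1),(dl@ty).round(1),'open',s['opening'])
    return im
E
python3 - <<'E'
from h import *
im=wfin(40,60,48);o=tilt()
cv2.imwrite('pics/w3.png',im[...,::-1])
E
```

```text
15.05 T [431.8  73.7 155.2] yaw -2.9069 n 787 rect ((430.8887939453125, 72.76959991455078), (28.03929901123047, 13.629207611083984), 13.854101181030273) zmed 47.6 tool dx,dy 1.1 -0.7 open 0.49985051035278705
top wood 970 t [-193.6  135.6] slope deg 0.05 z0 84.3 bar tmin -229.1
side wood 496 t [-192.4  135.3] slope deg 0.01 z0 84.5 bar tmin -229.3
```

View pics/w3.png

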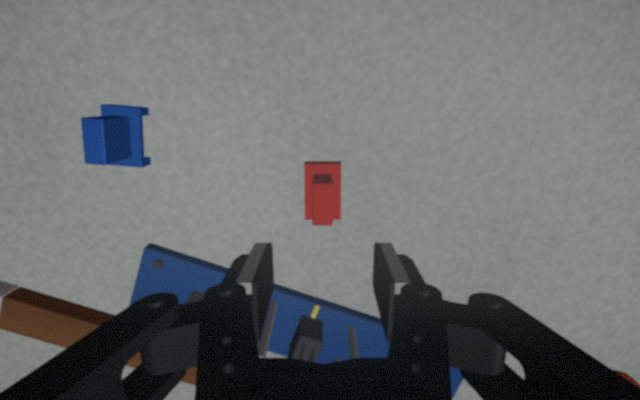

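The picture shows the red fin at (322,195), centred between the pads (jaw gap x 272–375), with the bar still level. I'll descend and grip.

Emit:
drive_tool([
  [0.1, 0, 1.5, 0],
  [0, 0, 1.5, 0],
  [0, 0, 1.5, 0],
  [0, 0, 1.5, 0],
  [0, 0, 1.5, 0],
  [0, 0, 1.5, 0],
  [0, 0, 1.3, 0],
  [0, 0, 1, 0],
  [0, 0, 0.6, 0],
  [0, 0, 0, 0],
  [0, 0, 0, 0],
])

```text
clock: 16.12
eef_pos: [431.2, 73.1, 36.5]
tcp_rot: [-3.142, 0.0, -2.907]
contact_force: [-0.1, -0.0, 0.3]
opening: 0.503
```

Emit:
drive_tool([
  [0, 0, 0, 0],
  [0, 0, 0, 0],
  [0, 0, 0, 0],
  [0, 0, 0, 0],
  [0, 0, 0, 0],
  [0, 0, 0, 0],
  [0, 0, 0, 0],
], jaw=1, force=30)

```text
clock: 16.7
eef_pos: [431.4, 73.0, 37.0]
tcp_rot: [-3.141, 0.001, -2.907]
contact_force: [-0.3, 0.4, 7.1]
opening: 0.157
```

Emit:
drive_tool([
  [0, 0, -0.5, 0],
  [0, 0, -1, 0],
  [0, 0, -2, 0],
  [0, 0, -2, 0],
  [0, 0, -2, 0.118],
  [0, 0, -2, 0.117],
  [0, 0, -2, 0.117],
  [0, 0, -2, 0],
  [0, 0, -1.8, 0],
  [0, 0, 0, 0],
])

```text
clock: 17.53
eef_pos: [432.6, 73.3, 193.2]
tcp_rot: [3.14, 0.006, 3.024]
contact_force: [0.9, 1.1, -0.4]
opening: 0.159
```

Emit:
drive_tool([
  [-1.4, 0.4, 0, 0],
  [-1.4, 0.4, 0, 0],
  [-1.4, 0.4, 0, 0],
  [-1.4, 0.4, 0, 0],
  [-1.3, 0.3, 0, 0],
  [-1.3, 0.3, 0, 0],
  [0, 0, 0, 0],
  [0, 0, 0, 0],
  [0, 0, 0, 0],
])

```text
clock: 18.28
eef_pos: [513.7, 85.1, 188.9]
tcp_rot: [-3.141, -0.001, 3.024]
contact_force: [-1.3, 0.1, -1.0]
opening: 0.158
```

Run:
```python
from h import *
s=r.sense();T=s['eef_pos'];print(s['contact_force'])
p=cams.camera_params('wrist');im,d=cams.grab_frame('wrist');np.savez('pics/w4.npz',im=im,d=d,**p)
cv2.imwrite('pics/w4.png',im[...,::-1]);print(T,s['tcp_rot'],s['opening']);tilt()
```

```text
[-1.2960044   0.12172669 -0.99785637]
[513.719407    85.06642876 188.88148855] [-3.14118183e+00 -1.48544948e-03  3.02381716e+00] 0.15808887874741734
top wood 361 t [-193.9  -70.5] slope deg -0.09 z0 84.2 bar tmin -228.8
side wood 495 t [-193.3  133.2] slope deg -0.01 z0 84.5 bar tmin -229.3
```

View pics/w4.png

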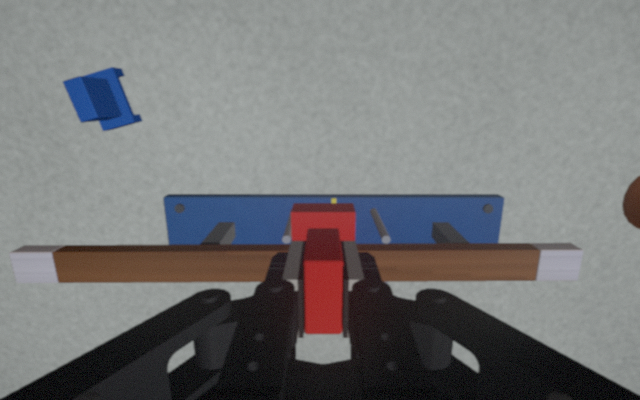

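The view shows the clip held square in the jaws (plate u 290–356), the yellow line at (334,200), pins at (287,239) and (386,239), and the bar level.

Run:
```python
from h import *
f=np.load('pics/w4.npz');im,d=f['im'],f['d'];p={k:f[k] for k in('fx','fy','cx','cy','R','t')};H=hsv(im)
X=np.full(im.shape,np.nan);v,u=np.nonzero(d>0);X[v,u]=pts(p,d,np.ones(d.shape,bool))
V,U=np.mgrid[:400,:640]
T=np.array([513.72,85.07]);yaw=3.0238
e=np.array([.121,.9926]);n=np.array([.9926,-.121]);O=np.array([555,88.5])
def rep(nm,P): print(nm,P.round(1),'stand t,y',((P[:2]-O)@e).round(1),((P[:2]-O)@n).round(1))
blue=(H[...,1]>120)&(H[...,0]>100)&(H[...,0]<130)&(V>188)&(V<246)
print('blue z',np.median(X[blue][:,2]))
vv,uu=np.nonzero(blue)
a=onz(p,uu.min()-.5,200,12);b=onz(p,uu.max()+.5,200,12);rep('base mid',(a+b)/2);print(np.linalg.norm(a-b),np.degrees(np.arctan2(*(b-a)[1::-1])))
m=(H[...,1]>100)&(H[...,0]>20)&(H[...,0]<38)&(V>190)&(V<215);vv,uu=np.nonzero(m);print(uu.mean(),vv.mean());rep('yellow',onz(p,uu.mean(),vv.mean(),12.5))
for q in((287,239),(386,239)): rep('pin',onz(p,*q,79))
wood=(X[...,2]>75)&(X[...,2]<92)&(abs((X[...,:2]-O)@n)<25)&(V>235)&(V<290)&((U<250)|(U>400))
P=X[wood];w=(P[:,:2]-O);t=w@e;y=w@n
for lo,hi in((-235,-150),(-150,-60),(60,175)):
    k=(t>lo)&(t<hi);print('bar y',lo,y[k].min().round(1),y[k].max().round(1),np.median(y[k]).round(1),'z',np.median(P[k,2]).round(1))
print('t',t.min(),t.max())
red=(H[...,1]>130)&((H[...,0]<6)|(H[...,0]>174))
for nm,lo,hi in(('plate',155,172),('fin',190,206)):
    k=red&(X[...,2]>lo)&(X[...,2]<hi);Q=X[k]
    if len(Q): print(nm,len(Q),np.median(Q[:,2]),'t',(((Q[:,:2]-T)@e).min()).round(1),((Q[:,:2]-T)@e).max().round(1),'y',((Q[:,:2]-T)@n).min().round(1),((Q[:,:2]-T)@n).max().round(1))
```

```text
blue z nan
base mid [530.7  91.8  12. ] stand t,y 0.3 -24.5
295.30458723311784 83.27740541814836
333.5 200.77777777777777
yellow [531.3  91.8  12.5] stand t,y 0.4 -23.9
pin [536.3  56.5  79. ] stand t,y -34.0 -14.7
pin [544.4 125.5  79. ] stand t,y 35.4 -14.9
bar y -235 -7.3 18.1 3.6 z 83.3
bar y -150 -8.3 17.5 2.5 z 83.4
bar y 60 -10.3 14.8 0.4 z 83.7
t -229.0684999193409 172.45266631413645
plate 1634 165.6179291300225 t -14.5 13.1 y -22.0 -8.0
fin 3262 199.47152295001703 t -8.0 7.1 y -15.3 15.0
```

Emit:
drive_tool([
  [-1, 0.2, 0.5, 0],
  [-1, 0.2, 0.8, 0],
  [-1, 0.2, 0.8, 0],
  [-1, 0.2, 0.8, 0],
  [-0.4, 0.1, 0.8, 0],
  [0, 0, 0.8, 0],
  [0, 0, 0.8, 0],
  [0, 0, 0.6, 0],
  [0, 0, 0, 0],
  [0, 0, 0, 0],
  [0, 0, 0, 0],
])

```text
clock: 19.35
eef_pos: [559.6, 89.0, 130.6]
tcp_rot: [3.142, 0.0, 3.024]
contact_force: [0.2, 0.9, -0.4]
opening: 0.162
```

Run:
```python
from h import *
s=r.sense();T=s['eef_pos'];print(T,s['tcp_rot'],s['contact_force'])
o=tilt()
im,d=o['side'];cv2.imwrite('pics/s5.png',cv2.resize(im[140:250,260:380],None,fx=5,fy=5,interpolation=cv2.INTER_CUBIC)[...,::-1])
p=cams.camera_params('side');H=hsv(im)
X=np.full(im.shape,np.nan);v,u=np.nonzero(d>0);X[v,u]=pts(p,d,np.ones(d.shape,bool))
e=np.array([.121,.9926]);n=np.array([.9926,-.121]);O=np.array([555,88.5]);t=(X[...,:2]-O)@e;y=(X[...,:2]-O)@n
red=(H[...,1]>130)&((H[...,0]<6)|(H[...,0]>174))&(X[...,2]>80)&(abs(t)<30)
print('red',red.sum(),'y',np.percentile(y[red],[1,50,99]),'t',np.percentile(t[red],[1,99]),'z',np.percentile(X[...,2][red],[1,99]))
b=(X[...,2]>78)&(X[...,2]<90)&(abs(y)<25)
for lo,hi in((-225,-150),(-150,-90),(-90,-30),(30,100)):
    k=b&(t>lo)&(t<hi)
    if k.sum()>5: print(lo,hi,k.sum(),np.percentile(y[k],[2,50,98]).round(1))
```

```text
[559.64682153  89.02026194 130.59366832] [3.14152696e+00 3.35989808e-04 3.02386773e+00] [ 0.17826162  0.91394606 -0.38337688]
top wood 458 t [-194.1   89.4] slope deg 0.06 z0 84.3 bar tmin -228.8
side wood 378 t [-194.3  118.3] slope deg -0.28 z0 84.1 bar tmin -229.6
red 89 y [-15.10977481  11.08904285  25.92485867] t [-20.99447728  16.3824852 ] z [ 95.17131469 228.71279648]
-225 -150 177 [-5.4  6.4 17.5]
-150 -90 113 [-6.5  4.7 16.7]
-90 -30 110 [-12.9   5.   16.6]
```

View pics/s5.png

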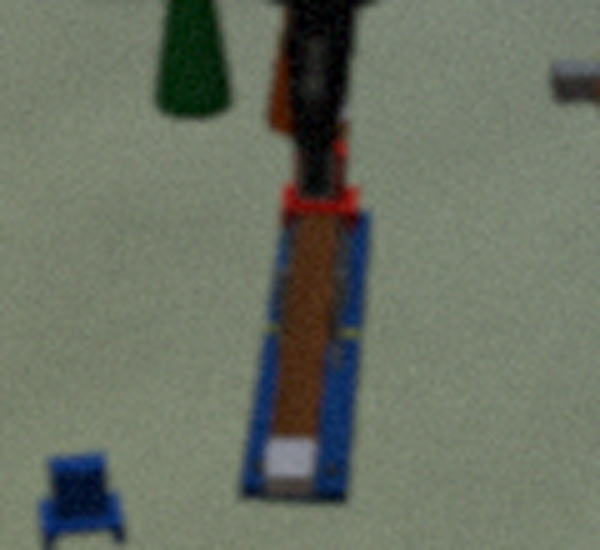

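The crop shows the red legs at x≈288 and 352 straddling the bar (x≈300–338), so it's centred within about 1 mm. I'll lower it.

Emit:
drive_tool([
  [0, 0, 0.3, 0],
  [0, 0, 0.3, 0],
  [0, 0, 0.3, 0],
  [0, 0, 0.3, 0],
  [0, 0, 0.3, 0],
  [0, 0, 0.2, 0],
  [0, 0, 0.1, 0],
  [0, 0, 0, 0],
  [0, 0, 0, 0],
])

```text
clock: 20.2
eef_pos: [559.7, 89.0, 112.2]
tcp_rot: [-3.142, -0.0, 3.024]
contact_force: [0.5, 0.3, -0.7]
opening: 0.158
```

Run:
```python
from h import *
s=r.sense();T=s['eef_pos'];print(T,s['contact_force']);tilt()
```

```text
[559.66016538  89.00852612 112.24202681] [ 0.47396694  0.33515583 -0.66591931]
top wood 438 t [-194.1   86.6] slope deg 0.28 z0 85.0 bar tmin -229.1
side wood 400 t [-193.1   94.9] slope deg 1.03 z0 87.1 bar tmin -230.0
```

Emit:
drive_tool([
  [0, 0, 0.05, 0],
  [0, 0, 0.05, 0],
  [0, 0, 0, 0],
  [0, 0, 0, 0],
])

```text
clock: 20.63
eef_pos: [559.6, 89.0, 111.3]
tcp_rot: [3.142, 0.0, 3.024]
contact_force: [-0.4, 0.1, -0.2]
opening: 0.154
```

Emit:
drive_tool([
  [0, 0, 0, 0],
  [0, 0, 0, 0],
])

```text
clock: 20.8
eef_pos: [559.6, 89.0, 111.3]
tcp_rot: [3.142, 0.0, 3.024]
contact_force: [0.1, -0.7, -0.0]
opening: 0.154
```

Emit:
drive_tool([
  [0, 0, 0.04, 0],
  [0, 0, 0, 0],
  [0, 0, 0, 0],
])

```text
clock: 21.05
eef_pos: [559.7, 89.0, 111.0]
tcp_rot: [3.142, 0.0, 3.024]
contact_force: [0.3, 0.6, 1.8]
opening: 0.156
```

Emit:
drive_tool([
  [0, 0, 0.04, 0],
  [0, 0, 0, 0],
  [0, 0, 0, 0],
])

```text
clock: 21.3
eef_pos: [559.8, 89.0, 110.9]
tcp_rot: [3.142, 0.0, 3.024]
contact_force: [-1.3, -0.1, 6.0]
opening: 0.156
```

Emit:
drive_tool([
  [0, 0, -0.04, 0],
  [0, 0, 0, 0],
  [0, 0, 0, 0],
])

```text
clock: 21.55
eef_pos: [559.7, 89.0, 111.0]
tcp_rot: [3.142, 0.0, 3.024]
contact_force: [-0.3, 0.5, 2.9]
opening: 0.157
```

Emit:
drive_tool([
  [0, 0, 0, 0],
  [0, 0, 0, 0],
  [0, 0, 0, 0],
  [0, 0, 0, 0],
  [0, 0, 0, 0],
], jaw=0.6)

```text
clock: 21.97
eef_pos: [559.6, 89.0, 110.8]
tcp_rot: [-3.142, -0.0, 3.024]
contact_force: [0.4, -0.2, 0.0]
opening: 0.399
```

Emit:
drive_tool([
  [0, 0, -0.5, 0],
  [0, 0, -1, 0],
  [0, 0, -1, 0],
  [0, 0, -2, 0],
  [0, 0, -2, 0],
  [0, 0, -2, 0],
  [0, 0, -2, 0],
  [2, 0, -0.5, 0],
  [2, 0, 0, 0],
  [0, 0, 0, 0],
  [0, 0, 0, 0],
])

```text
clock: 22.88
eef_pos: [519.7, 93.8, 222.2]
tcp_rot: [3.141, 0.002, 3.024]
contact_force: [0.8, 0.8, -0.5]
opening: 0.4
```

Run:
```python
from h import *
im=wfin(112,130,122)
o=tilt()
cv2.imwrite('pics/w6.png',im[...,::-1])
```

```text
22.8833 T [519.7  93.8 222.2] yaw 3.0242 n 777 rect ((557.2191772460938, 88.36939239501953), (13.654653549194336, 32.87563705444336), 83.68869018554688) zmed 121.6 tool dx,dy -37.9 -1.0 open 0.4004554577665568
top wood 393 t [-194.2  -55.9] slope deg 0.02 z0 84.2 bar tmin -229.0
side wood 475 t [-193.9  133.2] slope deg 0.48 z0 86.3 bar tmin -230.0
```

View pics/w6.png

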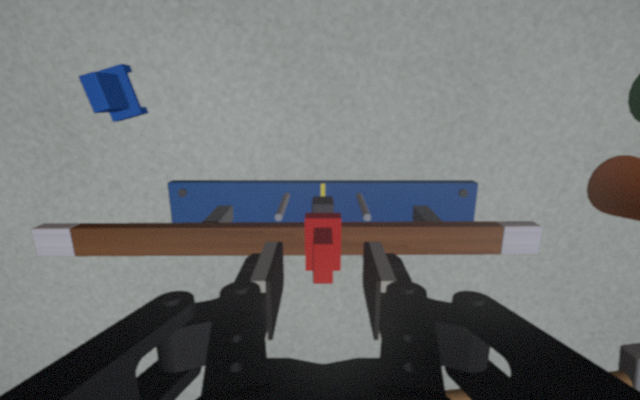

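The clip sits over the bar at (322,240), on the yellow line (323,190), with its fin top at 121.6 mm (122 expected when seated). I'll wait and check that it stays balanced.

Emit:
drive_tool([
  [2, 0, -2, 0],
  [2, 0, -2, 0],
  [2, 0, -2, 0],
  [2, 0, -2, 0],
  [0, 0, 0, 0],
  [0, 0, 0, 0],
  [0, 0, 0, 0],
  [0, 0, 0, 0],
  [0, 0, 0, 0],
  [0, 0, 0, 0],
  [0, 0, 0, 0],
  [0, 0, 0, 0],
])

```text
clock: 24.03
eef_pos: [440.6, 103.0, 300.5]
tcp_rot: [-3.141, -0.001, 3.024]
contact_force: [-0.1, -0.3, 0.5]
opening: 0.398
```

Emit:
drive_tool([
  [0, 0, 0, 0],
  [0, 0, 0, 0],
  [0, 0, 0, 0],
  [0, 0, 0, 0],
  [0, 0, 0, 0],
  [0, 0, 0, 0],
  [0, 0, 0, 0],
  [0, 0, 0, 0],
  [0, 0, 0, 0],
  [0, 0, 0, 0],
  [0, 0, 0, 0],
  [0, 0, 0, 0],
])

```text
clock: 25.03
eef_pos: [440.5, 103.1, 300.9]
tcp_rot: [-3.142, -0.0, 3.024]
contact_force: [0.5, -0.6, 0.5]
opening: 0.399
```

```bash
sed -i 's/(H\[...,0\]<18)$/(H[...,0]<18)\&(X[...,2]<88)\&(abs(t)>30)/' h.py
python3 - <<'E'
from h import *
o=tilt();wfin(112,130,122)
E
```

```text
top wood 473 t [-194.1  135.9] slope deg 0.11 z0 84.3 bar tmin -229.1
side wood 358 t [-193.4  134.5] slope deg -0.04 z0 84.4 bar tmin -230.5
25.1333 T [440.5 103.1 300.9] yaw 3.0238 n 360 rect ((556.2330932617188, 88.57328033447266), (12.428838729858398, 33.27320098876953), 83.53286743164062) zmed 121.6 tool dx,dy -116.7 -0.8 open 0.39856049803326726
```

Level, stable, robot clear: signing off.

```bash
python3 -c "
from rig import job;print(job.sign_off())"
```

```text
the job is handed in; nothing more can be done
None
```

The bar is balanced level on the knife edge with the red saddle clip seated on it directly above the edge. The job was handed in at about 25 s of the 72 s allowed.

- **Balancing:** I pushed the heavy end with the closed fingertips in small steps, backing off after each one to see how the bar tipped. It rocked for a few seconds at one position. After about 3 mm more it stayed level by itself, having slid about 50 mm in all.
- **Clip:** I gripped the red clip by its fin, lowered it over the bar and let go. The push down just before release peaked at about 6 N, against the 20 N limit.
- **Last checks, about 3 s after letting go:** The tilt read +0.1° in the top camera and 0.0° in the side camera. The fin top was at 121.6 mm, where 122 mm means fully seated. The clip was within about 1 mm of the edge along the bar, and the robot was clear of everything.
- **Readings that disagreed:** The side camera showed false tilts of 0.5–1° while the clip was at the bar, because its red pixels were counted as wood. With those excluded, it agreed with the top camera.
- **Force in gripping:** The arm read 7 N upward as the jaws closed on the clip, probably the fingertips touching its plate.

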